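Set the bearing play: nut down, back a quarter turn, hold

TASK

Set the play of the bearing in the blue jig: screw the brass knurled nut down (clockwise from above) until it bottoms out on the flange, then back it off a quarter turn and finish while still holding it there between the fingers, so that its locking screw can be fitted. The nut has a thin wall, so grip it gently, with less than 25 N on each finger, and leave the other things on the bench undisturbed.

Things in the scene. Friction and masses are not known exactly. Their poses are not given: they have to be found in the camera images.
- jig: Bearing jig bolted to the bench (fixed): blue base plate 110x110x12 mm with four cap screws (heads to 18 mm up), dark round housing 76 mm across up to 32 mm, steel flange 64 mm across from 32 to 43 mm, its boss 34 mm across up to 58 mm, and a threaded stud 20 mm thick up to 94 mm. Origin: centre of the plate's underside; z up along the stud; x and y along the plate's edges.
- nut: Knurled brass nut on the jig's stud, already started on the thread: 44 mm across, 24 mm high, thin-walled, a red line on its top and side. It cannot come off; it turns about the vertical axis and rises 4 mm per turn. Bottomed out, its underside is 58 mm above the bench. Origin: centre of its underside, z up; the red line is on its +x side and points along the jig's +x when bottomed out.
- nut_grip (a point): Point on the nut's axis, 14 mm above its underside and 10 mm below its top face: a good height to grip it from above. The stud's end stands 19 to 22 mm above this point. Press the nut with less than 25 N on each finger; 12 N turns it well.
- nut_turn (a joint): Angle of the nut from bottomed out, rad: 0 = bottomed out on the boss (hard stop: fingers that turn on slip round it); grows as it is turned anticlockwise seen from above (backed off); 1.571 = a quarter turn. At the start 2.2 to 4.4. It turns with about 0.1 N m and stays where it is left.
- hex_key: Bystander, loose: black L-shaped hex key lying flat, 33x88x5 mm. Origin: centre of its underside. Leave it alone.
- end_cap: Bystander, loose: turned steel end cap, stepped disc 52 mm across, 18 mm high. Origin: centre of its underside. Leave it alone.
- bushing: Bystander, loose: bronze flanged bushing standing on its flange, 29 mm across, 22 mm high. Origin: centre of its underside. Leave it alone.
- oil_dropper: Bystander, loose: small amber dropper bottle, 33 mm across, 102 mm high. Origin: centre of its underside. Leave it alone.
- gear: Bystander, loose: steel spur gear with a hub, lying flat, 49 mm across, 19 mm high. Origin: centre of its underside. Leave it alone.
- bracket: Bystander, loose: small steel angle bracket, 40x50x36 mm. Origin: centre of its underside. Leave it alone.
Not all that is in view belongs to the job. There is more than one size of the jig; the one meant has the size given above.

How it is judged:
By the outcome, as a careful person would: the job done as asked, in the order asked, and still so for the second after the job is handed in, while the arm keeps its last pose, push and grip.
It also fails if it takes over 58 s, if anything falls off the work surface, if the arm or the gripper's body presses on something with over 40 N, if the wrist force passes 120 N, or if a joint passes its speed limit or range.

ROBOT

A 6-joint arm with a two-finger parallel gripper is mounted at the origin on a cart in front of the work surface, level with it; the furniture and walls round the work are solid. World frame = base frame: x ahead of the robot, y to its left, z up, the work surface at z = 0. Lengths are in m, angles in rad, forces in N, time in s.
With the tool pointing down it reaches from about 0.3 to 0.75 m from the base axis. Payload 8.5 kg.
Tool frame: the origin (TCP) lies at the very end of the fingers, on their centre line; the grasp point (between the pads) lies 19 mm behind it; z points along the fingers, y is the line along which they close (so a half turn about z gives the same grasp; the last joint's range is limited). The gripper opens to 88 mm and grips with 3 to 60 N. Pads are 18 mm wide; open, the fingers measure 123 mm over their backs; the gripper's body (75 mm by 187 mm) begins 45 mm behind the grasp point.
Start: joints at [-1.454, 0.381, 1.297, -0, 1.464, -0.215], TCP at [0.179, -0.52, 0.239] pointing down, gripper open.
Joint ranges: [-3.11, 3.11], [-0.89, 2.33], [0.22, 2.48], [-1.42, 4.56], [0.17, 2.85], [-2.88, 2.88]. Speed limits (rad/s): [2.39, 2.39, 3.14, 3.14, 3.14, 3.14].

INTERFACE

Orientations are given as a unit quaternion [x, y, z, w].
In Python, from station import readout, optics, bot gives the robot as it stands. The module is installed in compiled form; this text tells all that it offers.
- The arm moves only by the shell command python3 -m pendant 'ROWS'. ROWS is JSON, a list of rows, each a list of 7 numbers: the turn, a rotation vector about the tool's x, y, z in degrees, then the shift along the tool's x, y, z in mm, then the opening, from -1 (shut) to 1 (fully open), so that 0 is half open. In form: [[rx, ry, rz, tx, ty, tz, claw], ...]. A call has 1 to 10 rows; each row shifts and turns the commanded pose from where the row before left it, along the tool's axes as they then stand; what a row does not reach is not made up. A row lasts 1/12 s, in which the tool goes at most 41.7 mm and 7.16 degrees, less where a joint would pass 70% of its speed; a pose out of reach is approached as far as the arm can. A call is refused whole if a number of a shift passes 41.7 or a number of a turn 7.16, either way. A call with a gripper value outside its range is refused whole. The fingers move at their own pace and stop on an object; the grip force is fixed at half the most. Time passes only in rows, so rows that do not move let the fingers close. It gives the time, the measured TCP pose, the force, the opening and the grip force at its end, in the units of the state.
- readout.state(): the state, without advancing time (a new reading comes with each control period).
- optics.capture(name): name is "scene" or "top" or "wrist"; returns (picture, depth): 480x640x3 uint8, red, green, blue; 480x640 float32, m along the optical axis (not along the pixel's ray), 0 where there is no reading.
- optics.camera_params(name): a dict with "mtx" (3x3 intrinsics, pixels), "rvec" (rotation vector, rad) and "tvec" (3), from world to camera coordinates, as OpenCV has them; the wrist camera has in their place "mount" (4x4, takes a point from camera to tool coordinates, whose origin is the TCP and whose axes are the flange's). Camera axes: x right, y down, z forward; pixel columns grow to the right and rows downward; lengths in m; the calibration is good to about 2 mm. The wrist camera is an equidistant fisheye: a pixel r from the principal point sees the ray r / f radians off the axis. A picture is of the moment at which its call begins: read the wrist's pose just before it. camera_params takes no time and is no camera call.
- bot.sign_off(): hands the job in; it is judged then, once.
The state is a dict: "time": time; "qpos": joint angles; "dq": joint speeds; "tau": joint torques, N m; "eef_pos": TCP position; "tcp_rot": TCP orientation; "contact_force": force on the tool from outside, world axes, zero at the start; "wrist_torque": the same for the moment, N m; "finger_gap": finger opening in m; "gripper_force": force on a finger pad.
Only numpy, scipy, OpenCV 4.12 (cv2) and the standard library are available. Lean on these libraries where they do the work, as an engineer would, in place of code of your own. Each camera call takes 0.05 s, during which the arm holds its last target. There are 200 camera calls.

## Working session

There is one attempt and no reset: what is moved stays moved. The work goes in short steps, Python scripts to look and compute and a shell command to move; the robot and the scene stay as the last step left them, time stands still between calls to the robot, and variables do not carry over. Pictures are saved under pics/ and viewed, at most 10 in all, crops included, and the job is handed in when it is done.

```bash
mkdir -p pics; python3 - <<'E'
from station import readout, optics
import cv2,numpy as np
s=readout.state(); print(s)
for n in("top","scene"):
    p,d=optics.capture(n); np.savez(f"pics/{n}0.npz",p=p,d=d); cv2.imwrite(f"pics/{n}0.png",p[:,:,::-1])
for n in("top","scene","wrist"): print(n,optics.camera_params(n))
E
```

```text
{'time': 0.0, 'qpos': array([-1.45430235e+00,  3.81185232e-01,  1.29823182e+00, -6.36639253e-06,
        1.46360101e+00, -2.15313745e-01]), 'dq': array([ 0.00049385, -0.00120405,  0.00017805,  0.00062792,  0.0013787 ,
        0.00073179]), 'tau': array([ 1.01283056e-04, -4.37929702e+01, -2.24558079e+01,  7.13674072e-02,
        3.52369552e-02, -1.15917342e-04]), 'eef_pos': array([ 0.17912054, -0.51972587,  0.23815331]), 'tcp_rot': array([ 9.86269184e-01,  1.65144145e-01,  3.20396746e-05, -7.11994518e-04]), 'contact_force': array([-0.20915568, -0.52789384,  0.53203717]), 'wrist_torque': array([ 0.04289255,  0.00886514, -0.02599991]), 'gripper_force': 0.0, 'finger_gap': 0.08824328344386916}
top {'mtx': array([[513.43758801,   0.        , 325.47177432],
       [  0.        , 513.43758801, 238.87144948],
       [  0.        ,   0.        ,   1.        ]]), 'rvec': array([ 2.13391492, -2.08988316,  0.17553185]), 'tvec': array([-0.02942008,  0.54337419,  1.04726031])}
scene {'mtx': array([[511.65158397,   0.        , 320.47255941],
       [  0.        , 511.65158397, 239.50126525],
       [  0.        ,   0.        ,   1.        ]]), 'rvec': array([ 1.05421878, -2.25767217,  1.16982837]), 'tvec': array([0.30889383, 0.32167663, 0.6500347 ])}
wrist {'mtx': array([[371.64829954,   0.        , 322.95481779],
       [  0.        , 371.64829954, 243.13829466],
       [  0.        ,   0.        ,   1.        ]]), 'mount': array([[-2.55093435e-04, -9.60882541e-01, -2.76956093e-01,
         7.16542748e-02],
       [ 9.99999610e-01, -1.08776277e-05, -8.83321289e-04,
        -8.20420365e-04],
       [ 8.45755380e-04, -2.76956210e-01,  9.60882169e-01,
        -1.45165714e-01],
       [ 0.00000000e+00,  0.00000000e+00,  0.00000000e+00,
         1.00000000e+00]])}
```

View pics/top0.png

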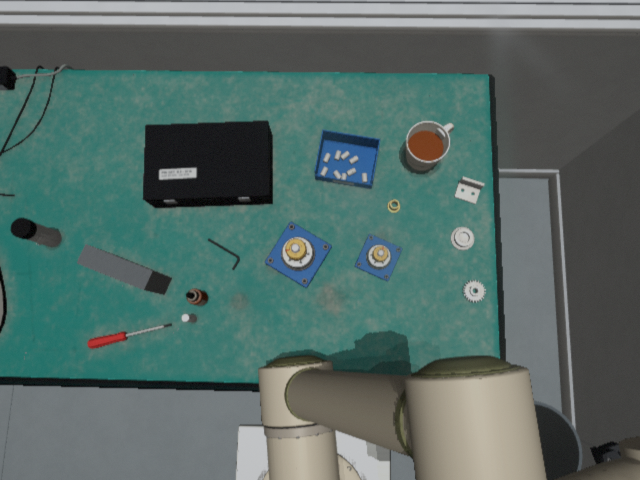

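View pics/scene0.png

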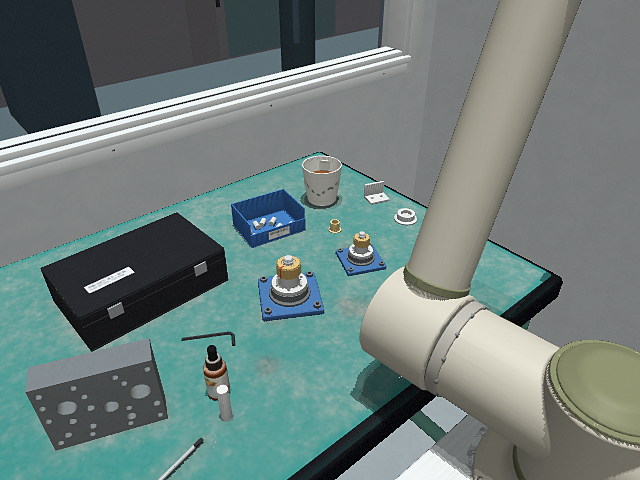

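Candidate jigs in the top view are the left one at (298,254) and the smaller right one at (379,257). In the scene view they are at (290,290) and (360,255). I'll measure both plates to see which is 110 mm.

```bash
cat > h.py <<'E'
import numpy as np,cv2
from station import optics
def cast(n,uv,z):
    c=optics.camera_params(n);R=cv2.Rodrigues(np.array(c["rvec"]))[0];t=np.array(c["tvec"])
    uv=np.atleast_2d(np.array(uv,float));r=np.c_[uv,np.ones(len(uv))]@np.linalg.inv(c["mtx"]).T@R
    o=-R.T@t; return o+r*((z-o[2])/r[:,2])[:,None]
E
python3 - <<'E'
from h import *
p=np.load("pics/top0.npz")["p"];h=cv2.cvtColor(p,cv2.COLOR_RGB2HSV)
m=cv2.inRange(h,(104,110,50),(122,255,255))
for c in cv2.findContours(m,0,2)[0]:
    if cv2.contourArea(c)<400: continue
    r=cv2.minAreaRect(cv2.convexHull(c)); b=cast("top",cv2.boxPoints(r),.012)
    print(r[0],"sides mm",[round(1e3*np.linalg.norm(b[i]-b[i-1]),1) for i in(1,2)],"centre",b.mean(0).round(4),"edge deg",np.degrees(np.arctan2(*(b[1]-b[0])[1::-1])).round(1))
p0=np.load("pics/top0.npz");s=p0["d"]
for x,y in((298,254),(379,257)):
    mm=cv2.inRange(h[y-25:y+25,x-25:x+25],(15,90,60),(32,255,255)); v,u=np.nonzero(mm)
    red=cv2.inRange(h[y-25:y+25,x-25:x+25],(0,120,60),(9,255,255))|cv2.inRange(h[y-25:y+25,x-25:x+25],(172,120,60),(180,255,255)); rv,ru=np.nonzero(red)
    print("nut px",u.mean()+x-25,v.mean()+y-25,len(u),"red",list(zip(ru+x-25,rv+y-25))[:20], "depth min",s[y-15:y+15,x-15:x+15].min())
a=cv2.resize(p[205:305,245:415],None,fx=4.5,fy=4.5,interpolation=2);cv2.imwrite("pics/crop1.png",a[:,:,::-1])
E
```

```text
(377.9381408691406, 257.1391906738281) sides mm [np.float64(79.8), np.float64(79.9)] centre [ 0.5129 -0.1333  0.012 ] edge deg -23.0
(297.6911926269531, 254.01470947265625) sides mm [np.float64(109.3), np.float64(110.6)] centre [0.5167 0.0435 0.012 ] edge deg -28.6
(346.5540466308594, 157.67568969726562) sides mm [np.float64(115.8), np.float64(136.5)] centre [ 0.7416 -0.0608  0.012 ] edge deg -7.5
nut px 296.03968253968253 249.3809523809524 252 red [(np.int64(286), np.int64(250))] depth min 0.0
nut px 379.4579439252336 254.03738317757006 107 red [] depth min 0.0
```

View pics/crop1.png

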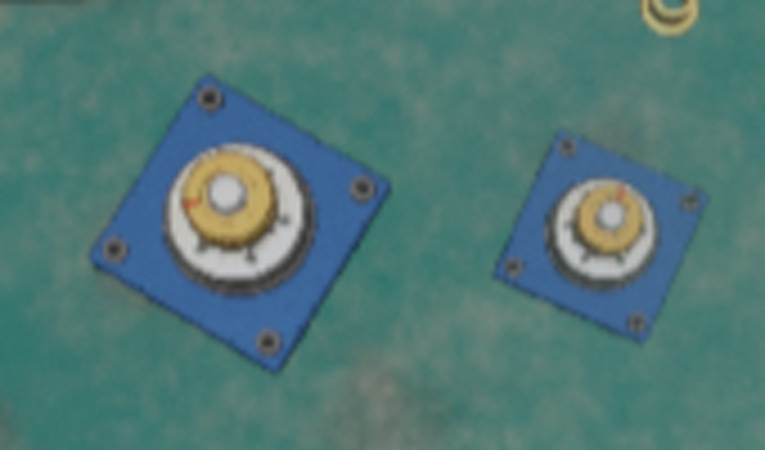

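The left jig has a plate of 109 x 111 mm and matches the 110 mm description. The right one is 80 mm, so it is out. In the crop the left jig's nut is at (229,197), with its red mark at (190,203). I'll travel above it at the present height.

```bash
python3 -m pendant '[[0,0,0,25.1,-21.1,0,1],[0,0,0,25.1,-21.1,0,1],[0,0,0,25.1,-21.1,0,1],[0,0,0,25.1,-21.1,0,1],[0,0,0,25.1,-21.1,0,1],[0,0,0,25.1,-21.1,0,1],[0,0,0,25.1,-21.1,0,1],[0,0,0,25.1,-21.1,0,1],[0,0,0,25.1,-21.1,0,1],[0,0,0,25.1,-21.1,0,1]]'
python3 -m pendant '[[0,0,0,25.1,-21.1,0,1],[0,0,0,25.1,-21.1,0,1],[0,0,0,25.1,-21.1,0,1],[0,0,0,25.1,-21.1,0,1],[0,0,0,25.1,-21.1,0,1],[0,0,0,25.1,-21.1,0,1],[0,0,0,25.1,-21.1,0,1],[0,0,0,25.1,-21.1,0,1],[0,0,0,25.1,-21.1,0,1],[0,0,0,25.1,-21.1,0,1]]'
python3 -m pendant '[[0,0,-7.1,0,0,0,1],[0,0,-7.1,0,0,0,1],[0,0,-7.1,0,0,0,1],[0,0,-7.1,0,0,0,1],[0,0,-7.1,0,0,0,1],[0,0,-7.1,0,0,0,1],[0,0,-7.1,0,0,0,1],[0,0,-7.1,0,0,0,1],[0,0,-7.1,0,0,0,1],[0,0,-7.1,0,0,0,1]]'
python3 -c "
from station import readout;print(readout.state()['qpos'].round(3))"
```

```text
time: 0.93
eef_pos: [0.3481, -0.2371, 0.2386]
tcp_rot: [0.986, 0.165, -0.0, -0.0]
contact_force: [0.7, -0.3, -0.1]
finger_gap: 0.088
gripper_force: 0.0
time: 1.77
eef_pos: [0.5167, 0.0442, 0.2385]
tcp_rot: [0.986, 0.165, -0.0, -0.0]
contact_force: [0.4, -0.4, -0.2]
finger_gap: 0.0879
gripper_force: 0.0
time: 2.6
eef_pos: [0.5161, 0.0425, 0.2384]
tcp_rot: [0.705, 0.709, -0.0, -0.0]
contact_force: [0.6, 1.2, 0.7]
finger_gap: 0.0879
gripper_force: 0.0
[-0.147  0.325  1.385  0.     1.433 -0.153]
```

```bash
python3 -m pendant '[[0,0,-7.1,0,0,0,1],[0,0,-7.1,0,0,0,1],[0,0,-7.1,0,0,0,1],[0,0,-7.1,0,0,0,1],[0,0,-7.1,0,0,0,1],[0,0,-7.1,0,0,0,1],[0,0,-7.1,0,0,0,1],[0,0,-7.1,0,0,0,1],[0,0,-7.1,0,0,0,1]]'
python3 -m pendant '[[0,0,-7.1,0,0,0,1],[0,0,-7.1,0,0,0,1],[0,0,-7.1,0,0,0,1],[0,0,-7.1,0,0,0,1],[0,0,-7.1,0,0,0,1],[0,0,-7.1,0,0,0,1],[0,0,-7.1,0,0,0,1],[0,0,-7.1,0,0,0,1],[0,0,-7.1,0,0,0,1],[0,0,0,0,0,0,1],[0,0,0,0,0,0,1]]' ; python3 -m pendant '[[0,0,-7.1,0,0,0,1],[0,0,-7.1,0,0,0,1],[0,0,-7.1,0,0,0,1],[0,0,-7.1,0,0,0,1],[0,0,-7.1,0,0,0,1],[0,0,-7.1,0,0,0,1],[0,0,-7.1,0,0,0,1],[0,0,-7.1,0,0,0,1],[0,0,0,0,0,0,1],[0,0,0,0,0,0,1]]'
cat >> h.py <<'E'
from scipy.spatial.transform import Rotation as Rn
def wcast(uv,z,s):
    c=optics.camera_params("wrist");K=c["mtx"];M=c["mount"]
    uv=np.atleast_2d(np.array(uv,float)); q=(uv-K[:2,2])/[K[0,0],K[1,1]];th=np.linalg.norm(q,axis=1)
    r=np.c_[q*(np.sin(th)/th)[:,None],np.cos(th)]
    R=Rn.from_quat(s["tcp_rot"]).as_matrix(); r=r@M[:3,:3].T@R.T; o=s["eef_pos"]+R@M[:3,3]
    return o+r*((z-o[2])/r[:,2])[:,None]
def wproj(P,s):
    c=optics.camera_params("wrist");K=c["mtx"];M=c["mount"];R=Rn.from_quat(s["tcp_rot"]).as_matrix()
    p=((np.atleast_2d(P)-s["eef_pos"])@R-M[:3,3])@M[:3,:3]; rho=np.linalg.norm(p[:,:2],axis=1);th=np.arctan2(rho,p[:,2])
    return p[:,:2]/rho[:,None]*th[:,None]*K[0,0]+K[:2,2]
E
python3 - <<'E'
from h import *; from station import readout
s=readout.state(); p,d=optics.capture("wrist"); np.savez("pics/w1.npz",p=p,d=d); cv2.imwrite("pics/w1.png",p[:,:,::-1])
print(s["eef_pos"],s["tcp_rot"],s["qpos"])
E
```

```text
time: 3.35
eef_pos: [0.5161, 0.0426, 0.2384]
tcp_rot: [0.223, 0.975, -0.0, -0.0]
contact_force: [0.9, -0.8, -0.4]
finger_gap: 0.0881
gripper_force: 0.0
time: 4.18
eef_pos: [0.5162, 0.0425, 0.2385]
tcp_rot: [-0.263, 0.965, 0.0, -0.0]
contact_force: [0.4, -0.1, 0.3]
finger_gap: 0.0877
gripper_force: 0.0
[0.51621317 0.04254144 0.23853252] [-2.62999480e-01  9.64795935e-01  1.22405017e-04 -2.49609566e-04] [-1.46629365e-01  3.24812778e-01  1.38467715e+00  2.42251133e-05
  1.43265822e+00 -2.24968869e+00]schema error: expected 1 to 10 rows
```

View pics/w1.png

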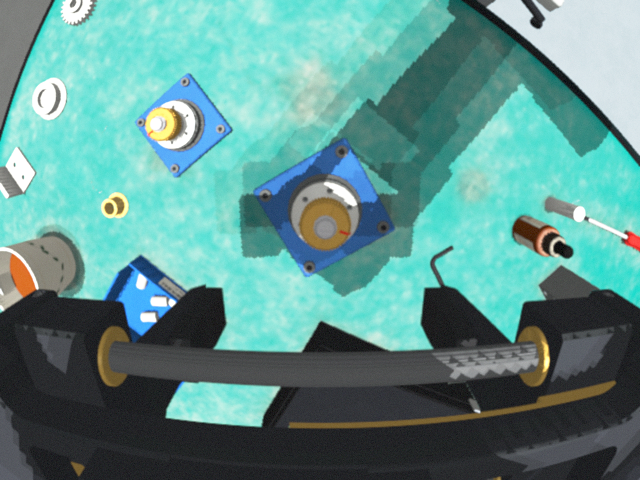

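The jig is centred in the wrist view: the nut is at about (326,224), the stud end at (326,228), and the red mark at (343,232). Next I'll measure the axis by casting rays.

```bash
python3 - <<'E'
from h import *
s=dict(eef_pos=np.array([0.51621317,0.04254144,0.23853252]),tcp_rot=np.array([-2.62999480e-01,9.64795935e-01,1.224e-04,-2.496e-04]))
p=np.load("pics/w1.npz")["p"];h=cv2.cvtColor(p,cv2.COLOR_RGB2HSV)
m=np.zeros_like(h[:,:,0]);m[140:280,250:400]=cv2.inRange(h,(104,110,40),(122,255,255))[140:280,250:400]
c=max(cv2.findContours(m,0,2)[0],key=cv2.contourArea)
pts=wcast(cv2.convexHull(c)[:,0],.012,s); r=cv2.minAreaRect((pts[:,:2]*1e3).astype(np.float32)); print("plate",r)
m=np.zeros_like(h[:,:,0]);m[190:260,290:360]=cv2.inRange(h,(14,110,60),(32,255,255))[190:260,290:360]
c=max(cv2.findContours(m,0,2)[0],key=cv2.contourArea)
q=cv2.convexHull(c)[:,0]; w=wcast(q,.083,s)*1e3
print("nut hull px",cv2.minEnclosingCircle(q),"circ mm",cv2.minEnclosingCircle(w[:,:2].astype(np.float32)))
# stud end: low-saturation blob
m=np.zeros_like(h[:,:,0]);m[215:242,312:340]=(h[215:242,312:340,1]<80)*255
c=max(cv2.findContours(m,0,2)[0],key=cv2.contourArea);M=cv2.moments(c);u=(M["m10"]/M["m00"],M["m01"]/M["m00"]);print("stud",u,cv2.contourArea(c),wcast(u,.094,s))
rd=np.zeros_like(m);rd[200:250,300:355]=(cv2.inRange(h,(0,130,60),(9,255,255))|cv2.inRange(h,(172,130,60),(180,255,255)))[200:250,300:355]
v,u2=np.nonzero(rd);print("red n",len(v));R=wcast(np.c_[u2,v],.083,s)
ct=wcast(u,.094,s)[0]; e=(R-ct)[:,:2]; print("red ang",np.degrees(np.arctan2(*e.mean(0)[::-1])),np.linalg.norm(e,axis=1).round(3))
t=np.load("pics/top0.npz")["p"];g=cv2.cvtColor(t,cv2.COLOR_RGB2HSV)
mm=np.zeros_like(g[:,:,0]);mm[242:256,288:304]=(g[242:256,288:304,1]<80)*255
c=max(cv2.findContours(mm,0,2)[0],key=cv2.contourArea);M=cv2.moments(c);k=(M["m10"]/M["m00"],M["m01"]/M["m00"]);print("top stud",k,cast("top",k,.094))
E
```

```text
plate ((515.376953125, 45.34867858886719), (108.1027603149414, 108.39276885986328), 60.42555618286133)
nut hull px ((324.7865295410156, 223.46067810058594), 25.740806579589844) circ mm ((514.4178466796875, 44.214569091796875), 21.977041244506836)
stud (324.80599432968813, 226.89145402997164) 411.5 [[0.51426188 0.04428016 0.094     ]]
red n 23
red ang 95.56652420406903 [0.014 0.015 0.016 0.016 0.015 0.015 0.016 0.017 0.018 0.018 0.019 0.016
 0.017 0.018 0.019 0.019 0.02  0.021 0.019 0.02  0.021 0.022 0.021]
top stud (294.97681159420284, 247.89275362318838) [[0.51569752 0.04292482 0.094     ]]
```

```bash
python3 -m pendant '[[0,0,0,0.4,2,0,1],[0,0,0,0,0,30,1],[0,0,0,0,0,30,1],[0,0,0,0,0,30,1],[0,0,0,0,0,30,1],[0,0,0,0,0,20,1],[0,0,0,0,0,20,0.6],[0,0,0,0,0,15,0.4],[0,0,0,0,0,8.5,0.3],[0,0,0,0,0,0,0.2]]'
python3 -m pendant '[[0,0,0,0,0,0,0.15],[0,0,0,0,0,0,0.1],[0,0,0,0,0,0,0.1]]'
python3 -m pendant '[[0,0,0,0,0,0,0.06],[0,0,0,0,0,0,0.04],[0,0,0,0,0,0,0.04]]'
```

```text
time: 5.07
eef_pos: [0.5142, 0.0442, 0.0539]
tcp_rot: [-0.264, 0.964, 0.001, -0.001]
contact_force: [-0.4, 0.1, 0.9]
finger_gap: 0.0638
gripper_force: 0.0
time: 5.32
eef_pos: [0.5154, 0.044, 0.0562]
tcp_rot: [-0.265, 0.964, -0.0, 0.001]
contact_force: [-0.2, 0.5, 1.3]
finger_gap: 0.0488
gripper_force: 0.0
time: 5.57
eef_pos: [0.5151, 0.044, 0.0556]
tcp_rot: [-0.265, 0.964, -0.0, 0.0]
contact_force: [0.6, 0.6, 0.2]
finger_gap: 0.0456
gripper_force: 0.0
```

```bash
python3 -m pendant '[[0,0,0,0,0,0,0.02],[0,0,0,0,0,0,0.02],[0,0,0,0,0,0,0.02]]'
python3 -m pendant '[[0,0,0,0,0,0,0.0],[0,0,0,0,0,0,0.0],[0,0,0,0,0,0,0.0]]'
python3 -m pendant '[[0,0,0,0,0,0,-0.02],[0,0,0,0,0,0,-0.02],[0,0,0,0,0,0,-0.02]]'
```

```text
time: 5.82
eef_pos: [0.515, 0.044, 0.0553]
tcp_rot: [-0.265, 0.964, -0.0, 0.0]
contact_force: [0.7, -0.3, -0.3]
finger_gap: 0.0446
gripper_force: 0.0
time: 6.07
eef_pos: [0.5151, 0.0439, 0.0553]
tcp_rot: [-0.265, 0.964, -0.0, 0.0]
contact_force: [0.8, -0.6, 0.6]
finger_gap: 0.0443
gripper_force: 0.8
time: 6.32
eef_pos: [0.5151, 0.0438, 0.0553]
tcp_rot: [-0.265, 0.964, -0.0, 0.0]
contact_force: [0.8, -3.3, 0.3]
finger_gap: 0.0434
gripper_force: 18.2
```

```bash
python3 -m pendant '[[0,0,0,0,-0.3,0,-0.014],[0,0,0,0,0,0,-0.014],[0,0,0,0,0,0,-0.014]]'
python3 -m pendant '[[0,0,4,0,0,0.04,-0.014],[0,0,4,0,0,0.04,-0.014],[0,0,4,0,0,0.04,-0.014],[0,0,4,0,0,0.04,-0.014],[0,0,4,0,0,0.04,-0.014]]'
python3 -c "
from station import readout;s=readout.state();print(s['wrist_torque'],s['qpos'][5])"
```

```text
time: 6.57
eef_pos: [0.5151, 0.0438, 0.0553]
tcp_rot: [-0.265, 0.964, 0.0, 0.0]
contact_force: [0.0, -2.0, -0.4]
finger_gap: 0.0431
gripper_force: 10.9
time: 6.98
eef_pos: [0.5149, 0.0442, 0.055]
tcp_rot: [-0.092, 0.996, 0.0, -0.0]
contact_force: [1.4, 0.6, -0.0]
finger_gap: 0.0435
gripper_force: 11.0
[ 0.28113646 -0.20872532  0.08315965] -1.8989771752233482
```

Grip is 11 N and the torque is about 0.1 N m, as expected. I'll keep turning.

```bash
python3 -m pendant '[[0,0,6,0,0,0.067,-0.014],[0,0,6,0,0,0.067,-0.014],[0,0,6,0,0,0.067,-0.014],[0,0,6,0,0,0.067,-0.014],[0,0,6,0,0,0.067,-0.014],[0,0,6,0,0,0.067,-0.014],[0,0,6,0,0,0.067,-0.014],[0,0,6,0,0,0.067,-0.014],[0,0,6,0,0,0.067,-0.014],[0,0,6,0,0,0.067,-0.014]]'
python3 - <<'E'
from h import *; from station import readout
s=readout.state();print(s['wrist_torque'],s['qpos'][5]); p,d=optics.capture("wrist"); np.savez("pics/w2.npz",p=p)
u=wproj([.5149,.044,.083],s)[0];print(u)
x,y=u.astype(int); a=p[y-60:y+60,x-80:x+80]; cv2.imwrite("pics/w2.png",cv2.resize(a,None,fx=4,fy=4,interpolation=2)[:,:,::-1])
E
```

```text
time: 7.82
eef_pos: [0.5153, 0.0452, 0.0544]
tcp_rot: [0.419, 0.908, 0.001, -0.0]
contact_force: [3.0, 9.1, -0.2]
finger_gap: 0.0433
gripper_force: 11.2
[ 1.26669556 -0.59642788  0.1293625 ] -0.8500606808392367
[318.26619694 345.87657793]
```

View pics/w2.png

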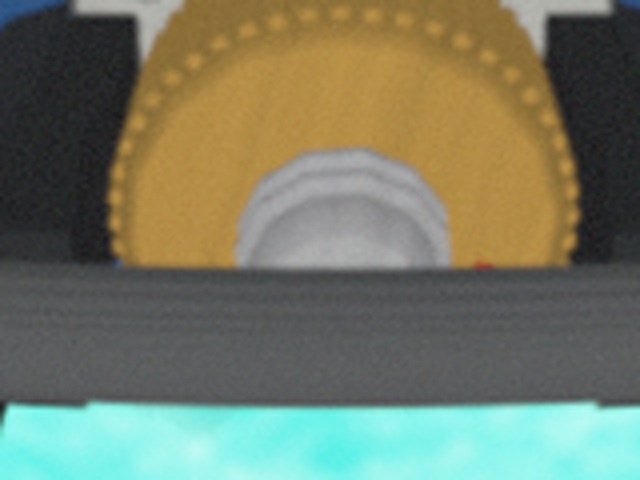

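The red mark shows at the right edge, (483,265) in the crop, at the same tool-relative place as before, so nothing has slipped. The side force shows the tool is about 1 mm off the axis. I'll recentre and go on.

```bash
python3 -m pendant '[[0,0,0,-0.3,1,0,-0.014],[0,0,0,0,0,0,-0.014],[0,0,0,0,0,0,-0.014]]'
python3 -m pendant '[[0,0,5,0,0,0.056,-0.014],[0,0,5,0,0,0.056,-0.014],[0,0,5,0,0,0.056,-0.014],[0,0,5,0,0,0.056,-0.014]]'
python3 -c "
from station import readout;s=readout.state();print(s['wrist_torque'],s['qpos'][5])"
```

```text
time: 8.12
eef_pos: [0.5154, 0.0452, 0.0543]
tcp_rot: [0.417, 0.909, 0.001, -0.001]
contact_force: [-1.9, 6.0, 2.2]
finger_gap: 0.0435
gripper_force: 11.0
time: 8.45
eef_pos: [0.5158, 0.0454, 0.0541]
tcp_rot: [0.57, 0.822, 0.001, -0.001]
contact_force: [0.4, 7.3, 1.4]
finger_gap: 0.0438
gripper_force: 11.0
[ 1.2440103  -0.14646563  0.19141823] -0.5011499474383538
```

```bash
python3 -m pendant '[[0,0,5,0,0,0.056,-0.014],[0,0,5,0,0,0.056,-0.014],[0,0,5,0,0,0.056,-0.014]]'
python3 -c "
from station import readout;s=readout.state();print(s['wrist_torque'],s['qpos'][5])"
```

```text
time: 8.7
eef_pos: [0.516, 0.0454, 0.054]
tcp_rot: [0.672, 0.74, 0.001, -0.001]
contact_force: [1.5, 8.9, 0.7]
finger_gap: 0.0435
gripper_force: 11.0
[ 1.29104644 -0.28291002  0.10703982] -0.2393220473063387
```

```bash
python3 -m pendant '[[0,0,5,0,0,0.056,-0.014],[0,0,5,0,0,0.056,-0.014],[0,0,5,0,0,0.056,-0.014]]'
python3 -c "
from station import readout;s=readout.state();print(s['wrist_torque'],s['qpos'][5])"
```

```text
time: 8.95
eef_pos: [0.5163, 0.0454, 0.0539]
tcp_rot: [0.763, 0.646, 0.001, -0.0]
contact_force: [2.4, 8.7, -0.3]
finger_gap: 0.0435
gripper_force: 11.0
[ 1.274824   -0.46895849  0.09618941] 0.022469155777284384
```

```bash
python3 -m pendant '[[0,0,0,1,0,0,-0.014],[0,0,5,0,0,0.056,-0.014],[0,0,5,0,0,0.056,-0.014],[0,0,5,0,0,0.056,-0.014],[0,0,5,0,0,0.056,-0.014],[0,0,5,0,0,0.056,-0.014],[0,0,5,0,0,0.056,-0.014],[0,0,5,0,0,0.056,-0.014],[0,0,5,0,0,0.056,-0.014]]'
python3 -c "
from station import readout;s=readout.state();print(s['wrist_torque'],s['qpos'][5])"
```

```text
time: 9.7
eef_pos: [0.5168, 0.0449, 0.0537]
tcp_rot: [0.938, 0.347, 0.001, 0.001]
contact_force: [1.9, -0.5, 1.6]
finger_gap: 0.0436
gripper_force: 10.9
[-0.07255696 -0.19381182  0.35694812] 0.7211505908778557
```

```bash
python3 -m pendant '[[0,0,5,0,0,0.056,-0.014],[0,0,5,0,0,0.056,-0.014],[0,0,5,0,0,0.056,-0.014],[0,0,5,0,0,0.056,-0.014]]'
python3 -c "
from station import readout;s=readout.state();print(s['wrist_torque'],s['qpos'][5])"
```

```text
time: 10.03
eef_pos: [0.5171, 0.0447, 0.0535]
tcp_rot: [0.984, 0.179, 0.001, 0.001]
contact_force: [2.5, -2.4, 1.7]
finger_gap: 0.0436
gripper_force: 10.9
[-0.24964725 -0.41138553  0.33232588] 1.070222028860507
```

```bash
python3 -m pendant '[[0,0,5,0,0,0.056,-0.014],[0,0,5,0,0,0.056,-0.014],[0,0,5,0,0,0.056,-0.014]]'
python3 -c "
from station import readout;s=readout.state();print(s['wrist_torque'],s['qpos'][5])"
```

```text
time: 10.28
eef_pos: [0.5172, 0.0445, 0.0534]
tcp_rot: [0.999, 0.049, 0.001, 0.001]
contact_force: [3.2, -2.3, 2.4]
finger_gap: 0.0436
gripper_force: 10.9
[-0.44981876 -0.33517872  0.34196505] 1.3320447346651574
```

The torque rose from 0.1 to 0.35 N m and held there, so the fingers are slipping on a bottomed nut. I'll check the red line.

```bash
cat > look.py <<'E'
import sys
from h import *; from station import readout
s=readout.state(); p,d=optics.capture("wrist"); n=sys.argv[1]
ax=np.array([.516,.0446]); zt=.0825
u=wproj([*ax,zt],s)[0]; x,y=u.astype(int)
h=cv2.cvtColor(p,cv2.COLOR_RGB2HSV);m=cv2.inRange(h,(0,130,50),(9,255,255))|cv2.inRange(h,(172,130,50),(180,255,255))
k=np.zeros_like(m);k[y-60:y+20,x-70:x+70]=m[y-60:y+20,x-70:x+70]
v,w=np.nonzero(k)
X,Y,_=Rn.from_quat(s["tcp_rot"]).as_matrix()[:,0]
print("yaw",np.degrees(np.arctan2(Y,X)).round(1),"centre",u.round(1),"n",len(v))
if len(v):
    P=wcast(np.c_[w,v],zt,s)[:,:2]-ax; r=np.linalg.norm(P,axis=1);g=(r>.011)&(r<.0225)
    print("px",w.mean(),v.mean(),"r",r.min().round(4),r.max().round(4),"ang",np.degrees(np.arctan2(*P[g].mean(0)[::-1])).round(1),g.sum())
    q=P[g]; 
    if len(q)>5: print("line dir",np.degrees(np.arctan2(*cv2.fitLine(q.astype(np.float32),2,0,1e-4,1e-4)[1::-1,0])))
cv2.imwrite(f"pics/{n}.png",cv2.resize(p[y-70:y+50,x-80:x+80],None,fx=4,fy=4,interpolation=2)[:,:,::-1])
E
python3 look.py w3
```

```text
yaw 5.6 centre [325.4 346.4] n 186
px 353.39247311827955 305.252688172043 r 0.0129 0.0265 ang -26.1 127
line dir -29.841461
```

View pics/w3.png

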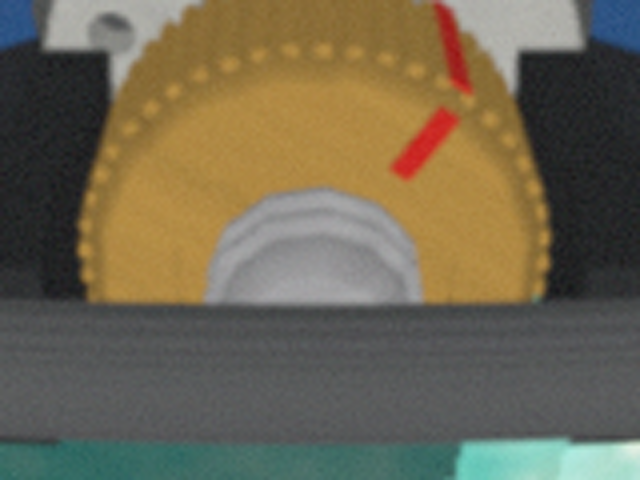

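The crop shows the red line at (425,145). It points to about -29°, along the plate's axis (jig +x), so the nut is bottomed out. Now I'll back it off 85° and measure.

```bash
python3 -m pendant '[[0,0,-5,0,0,-0.056,-0.014],[0,0,-5,0,0,-0.056,-0.014],[0,0,-5,0,0,-0.056,-0.014],[0,0,-5,0,0,-0.056,-0.014],[0,0,-5,0,0,-0.056,-0.014],[0,0,-5,0,0,-0.056,-0.014],[0,0,-5,0,0,-0.056,-0.014],[0,0,-5,0,0,-0.056,-0.014],[0,0,-5,0,0,-0.056,-0.014],[0,0,-5,0,0,-0.056,-0.014]]'
python3 -m pendant '[[0,0,-5,0,0,-0.056,-0.014],[0,0,-5,0,0,-0.056,-0.014],[0,0,-5,0,0,-0.056,-0.014],[0,0,-5,0,0,-0.056,-0.014],[0,0,-5,0,0,-0.056,-0.014],[0,0,-5,0,0,-0.056,-0.014],[0,0,-5,0,0,-0.056,-0.014],[0,0,0,0,0,0,-0.014],[0,0,0,0,0,0,-0.014],[0,0,0,0,0,0,-0.014]]'
python3 -c "
from station import readout;s=readout.state();print(s['wrist_torque'],s['qpos'][5])"
sed -i 's/^ax=.*/ax=np.array([.516,.0446]); zt=.083/' look.py; python3 look.py w4
```

```text
time: 11.17
eef_pos: [0.5167, 0.0453, 0.0539]
tcp_rot: [0.882, 0.47, 0.001, 0.0]
contact_force: [0.9, 1.7, 3.3]
finger_gap: 0.0435
gripper_force: 10.8
time: 12.0
eef_pos: [0.5162, 0.0454, 0.0542]
tcp_rot: [0.703, 0.711, 0.0, -0.0]
contact_force: [-1.6, 2.0, 4.9]
finger_gap: 0.0435
gripper_force: 10.8
[0.36670615 0.08984428 0.02977517] -0.15243592266369316
yaw 90.6 centre [322.3 347.4] n 182
px 353.14835164835165 305.68131868131866 r 0.0139 0.0271 ang 56.7 125
line dir 55.213924
```

View pics/w4.png

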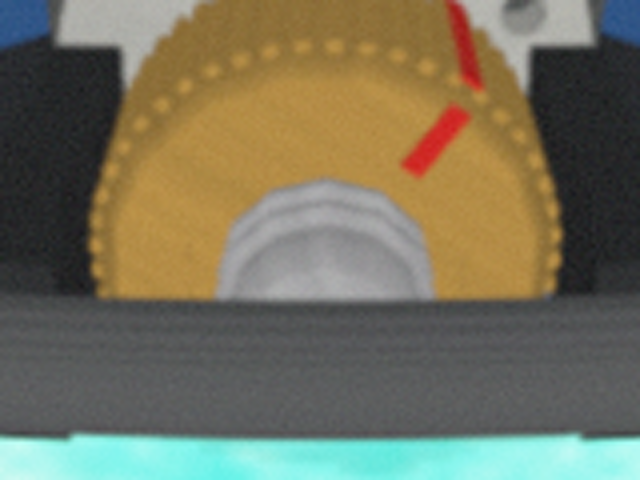

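The line has moved 85° together with the tool, with no slip. 5° remain.

```bash
python3 -m pendant '[[0,0,-2.5,0,0,-0.15,-0.014],[0,0,-2.5,0,0,-0.15,-0.014],[0,0,0,0,0,0,-0.014],[0,0,0,0,0,0,-0.014],[0,0,0,0,0,0,-0.014],[0,0,0,0,0,0,-0.014]]'
python3 look.py w5; python3 -c "
from station import readout;s=readout.state();print(s['wrist_torque'],s['dq'].round(3),s['gripper_force'])"
```

```text
time: 12.55
eef_pos: [0.5161, 0.0454, 0.0543]
tcp_rot: [0.671, 0.741, 0.0, -0.0]
contact_force: [-0.9, 3.1, 4.6]
finger_gap: 0.0434
gripper_force: 10.8
yaw 95.6 centre [322.1 347.1] n 184
px 353.2445652173913 305.5326086956522 r 0.0138 0.027 ang 61.3 125
line dir 59.97287
[0.61918536 0.11634354 0.02222881] [-0.001 -0.001 -0.001 -0.001 -0.    -0.004] 10.76296554878354
```

The red line moved from -29.8° to 60.0°, which is 89.8°. The arm is still, with the nut held at 10.8 N, so I'm handing in.

```bash
python3 -c "
from station import bot;print(bot.sign_off())"
```

```text
the job is handed in; nothing more can be done
None
```

I screwed the nut on the 110 mm blue jig down to its stop and backed it off a quarter turn (89.8° measured). I handed in with the fingers still holding it at about 11 N, having touched nothing else on the bench.

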